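# Load the tabletop cheese press and bring its screw down

## Robot

A 7-joint arm with a two-finger parallel gripper is mounted at the origin on a cart in front of the work surface, level with it; the furniture and walls round the work are solid. World frame = base frame: x ahead of the robot, y to its left, z up, the work surface at z = 0. Lengths are in m, angles in rad, forces in N, time in s.
With the tool pointing down it reaches from about 0.425 to 0.925 m from the base axis. Payload 6.8 kg.
Tool frame: the origin (TCP) lies at the very end of the fingers, on their centre line; the grasp point (between the pads) lies 19 mm behind it (manip.hold_point_z is the distance from the TCP to the grasp point, in m); z points along the fingers, y is the line along which they close (so a half turn about z gives the same grasp; the last joint's range is limited). The gripper opens to 88 mm and grips with 3 to 60 N. Pads are 20 mm wide; open, the fingers measure 115 mm over their backs; the gripper's body (75 mm by 178 mm) begins 61 mm behind the grasp point.
Start: joints at [-1.441, 0.477, 0.022, 1.555, -0.011, 1.109, -0.083], TCP at [0.159, 0.656, 0.223] pointing down, gripper open.
Joint ranges: [-2.96, 2.96], [-0.34, 2.1], [-1.41, 1.46], [0.24, 2.44], [-1.37, 4.51], [0.17, 1.92], [-2.96, 2.96]. Speed limits (rad/s): [2.39, 2.39, 3.14, 3.14, 3.14, 3.14, 3.14].

## Interface

Orientations are given as [roll, pitch, yaw] about the fixed x, y, z axes, in that order (R = Rz(yaw) Ry(pitch) Rx(roll)).
In Python, from rig import manip gives the robot as it stands. The module is installed in compiled form; this text tells all that it offers.
- The arm moves only by the shell command python3 -m jog 'ROWS' [FORCE]. ROWS is JSON, a list of rows, each a list of 5 numbers: the shift along the world's x, y, z in m, then the turn about the world's z in degrees, then the finger opening in m, from 0 to 0.0878. A call has 1 to 10 rows; each row is the pose to reach, as a shift and turn from the pose commanded when the call began; what a row does not reach only later rows make up. A row lasts 1/8 s, in which the tool goes at most 62.5 mm and 10.7 degrees, less where a joint would pass 70% of its speed; a pose out of reach is approached as far as the arm can. A call with a gripper value outside its range is refused whole. The fingers move at their own pace and stop on an object; FORCE is the grip in N (left out, the last holds). Time passes only in rows, so rows that repeat a pose let the fingers close. It gives the time, the measured TCP pose, the force, the opening and the grip force at its end, in the units of the state.
- manip.get_state(): the state, without advancing time (a new reading comes with each control period).
- manip.capture(name): name is "scene" or "side" or "wrist"; returns the picture (480x640x3 uint8, blue, green, red); there is no depth.
- manip.camera_info(name): a dict with "fov_y" (degrees; the focal length in pixels is half the picture's height over the tangent of half this angle, whatever the lens; pixels are square), "cx", "cy" (the principal point, pixels), "pose" (4x4, takes a point from camera to world coordinates). Camera axes: x right, y up, looking along -z (the intrinsics and any distortion apply to the point x, -y, -z); pixel columns grow to the right and rows downward; lengths in m; the calibration is good to about 2 mm. The wrist camera is an equidistant fisheye: a pixel r from the principal point sees the ray r / f radians off the axis. A picture is of the moment at which its call begins: read the wrist's pose just before it. camera_info takes no time and is no camera call; for the wrist camera it gives the pose at the moment of the call.
- manip.job_done(): hands the job in; it is judged then, once.
Trained networks look in the newest picture that a camera, given by its name, has taken for a name from the list of things; names that differ only in an ending like _2 or _b are one class to them, and where a whole thing is asked for, a point or a joint stands for the part that bears it (a point fixed in the world has none). Each returns a list of dicts, best first, with "p" (0 to 1); they miss things now and then, are a little off and sometimes report something else, mostly with a low value. They report only what shows in the picture. A call takes as long as a camera call. They do not tell look-alikes from the thing itself.
- manip.recognise(thing, camera): "point" ([row, column] as shares, 0 to 1, of the picture: columns of its width, rows of its height, amid what is visible of it).
- manip.place_of(thing, camera): "point" ([row, column] as shares, 0 to 1, of the picture: columns of its width, rows of its height: a listed point, or the origin of a listed thing).
The state is a dict: "time_s": time; "q": joint angles; "qd": joint speeds; "tau": joint torques, N m; "ee_pos": TCP position; "tcp_rot": TCP orientation; "force": force on the tool from outside, world axes, zero at the start; "torque": the same for the moment, N m; "width": opening from 0.0 (shut) to 1.0 (fully open); "grasp_force": force on a finger pad.
Only numpy, scipy, OpenCV 4.12 (cv2) and the standard library are available. Lean on these libraries where they do the work, as an engineer would, in place of code of your own. Each camera call takes 0.05 s, during which the arm holds its last target. There are 200 camera calls.

## Task

Get the cheese press working: push the shallow dish under the press's spout so that it will catch the drips, stand the wooden pressing block upright on the middle of the filled mould, and push the mould along the board, without lifting it, until it stands inside the ring groove under the screw. Only when all that is in place, wind the handwheel clockwise by its handle until the ram bears on the block and its spring is about half squeezed, then let go. Leave the jar, the salt shaker and the mug where they are.

Things in the scene. Friction and masses are not known exactly. Their poses are not given: they have to be found in the camera images.
- press: the press, fixed to the worktop; origin on the worktop below its screw, z up. Its light wooden board (190 mm along x, 310 mm along y, 18 mm thick, on 40 mm feet) spans x -95 to +95, y -85 to +225 mm; the long open end is +y. Steel pillars (14 mm) at x -82 and +82, y 0 carry a wooden beam along x (205 mm long, 38 mm wide), its underside 180 and top 208 mm above the board.
- spot (a point): centre of the ring groove on the board's top face, 58 mm above the worktop, straight below the screw; the groove's inner edge has a radius of 66 mm. Axes as press.
- spout (a point): tip of the short steel spout that sticks out of the board's -y end (26 mm wide), its underside 48 mm above the worktop. The dish fits below it and below the end of the board.
- mould: white plastic drum with rows of drain holes, 116 mm in diameter at the rim (112 mm at the foot), 70 mm high, about 0.8 kg, closed by a flat wooden pressing disc that lies 8 mm below the rim (rim wall 5 mm thick, inside diameter 106 mm); origin at the centre of its underside, z up. It starts on the open end of the press board. Too wide to be gripped across.
- block: plain turned wooden pressing block, an upright cylinder 58 mm in diameter and 40 mm high; origin at the centre of its underside, z up. It starts on the worktop to the right of the press.
- dish: shallow round white open dish, 110 mm in diameter at the rim (94 mm at the foot), 33 mm high, wall 4 mm; origin at the centre of its underside, z up. It starts on the worktop to the right of the press.
- wheel (a joint): angle of the handwheel on top of the beam (rad); it grows clockwise as seen from above and lowers the screw and ram by 20 mm a turn (3.183 mm/rad). At 0 the ram's face is 126 mm above the board, i.e. 24 mm above a block standing on the mould. It stays where it is left; it starts somewhere between 2.5 and 5 rad.
- handle (a point): middle of the upright black handle on the wheel's rim, 23 mm in diameter, 38 mm high, turning freely on its own upright pin; 50 mm from the wheel's axis. The rim's top lies 22 mm below this point. Its axes turn with the wheel, z up.
- hub (a point): point on the wheel's axis (the screw's axis) at the height of the handle's middle, 252 mm above the board. The bare screw, 15 mm thick, rises up to 16 mm above this point while the wheel is at its start and sinks as it is wound.
- ram_face (a point): centre of the flat underside of the ram, a steel disc 48 mm in diameter and 8 mm thick that hangs from the screw on a coil spring
- ram (a joint): how far the ram's spring is squeezed (m): 0 = free, 0.016 = solid. About 3 N at first touch and 1 N more per mm. While it squeezes, the coil disappears into the steel cup above it (18 mm of coil show when free, 2 mm when solid).
- salt: salt shaker, glass with a metal top, 44 mm in diameter, 90 mm high, behind the press; origin at the centre of its underside
- jar: jam jar, 68 mm in diameter, 84 mm high, behind the press; origin at the centre of its underside
- mug: mug, green above and white below, 92 mm wide, 127 mm over its handle, 93 mm high, behind the press to the right; origin near the centre of its underside
Mind the look-alikes: they are no part of the job. Leave any orange look-alike of the block alone.

How it is judged:
By the outcome, as a careful person would: the job done as asked, in the order asked, and still so for the second after the job is handed in, with the robot touching nothing.
It also fails if it takes over 72 s, if anything falls off the work surface, if the arm or the gripper's body presses on something with over 40 N, if the wrist force passes 120 N, or if a joint passes its speed limit or range.

## Working session

There is one attempt and no reset: what is moved stays moved. The work goes in short steps, Python scripts to look and compute and a shell command to move; the robot and the scene stay as the last step left them, time stands still between calls to the robot, and variables do not carry over. Pictures are saved under pics/ and viewed, at most 10 in all, crops included, and the job is handed in when it is done.

```bash
mkdir -p pics; cat > h.py <<'E'
import numpy as np, cv2
from rig import manip
def ray(cam,rc,info=None):
    i=info or manip.camera_info(cam); P=np.array(i["pose"]); f=240/np.tan(np.radians(i["fov_y"])/2)
    u=rc[1]*640-i["cx"]; v=rc[0]*480-i["cy"]
    if cam=="wrist":
        r=np.hypot(u,v); t=r/f; d=np.array([np.sin(t)*u/max(r,1e-9),-np.sin(t)*v/max(r,1e-9),-np.cos(t)])
    else: d=np.array([u/f,-v/f,-1.])
    return P[:3,3],P[:3,:3]@d
def atz(cam,rc,z,info=None):
    o,d=ray(cam,rc,info); return o+d*(z-o[2])/d[2]
def tri(rs):
    A=np.zeros((3,3));b=np.zeros(3)
    for o,d in rs:
        d=d/np.linalg.norm(d);M=np.eye(3)-np.outer(d,d);A+=M;b+=M@o
    return np.linalg.solve(A,b)
def proj(cam,p):
    i=manip.camera_info(cam);P=np.array(i["pose"]);f=240/np.tan(np.radians(i["fov_y"])/2)
    c=P[:3,:3].T@(np.array(p)-P[:3,3]); x,y,z=c[0],-c[1],-c[2]
    if cam=="wrist":
        r=np.hypot(x,y);t=np.arctan2(r,z);return i["cx"]+f*t*x/r,i["cy"]+f*t*y/r
    return i["cx"]+f*x/z,i["cy"]+f*y/z
E
python3 - <<'E'
from h import *
np.set_printoptions(precision=3,suppress=True)
s=manip.get_state();print(s["time_s"],s["ee_pos"],s["tcp_rot"])
for c in ("scene","side","wrist"):
    cv2.imwrite(f"pics/{c}0.png",manip.capture(c));i=manip.camera_info(c);print(c,i["fov_y"],np.array(i["pose"])[:3].tolist())
Z=dict(spot=.058,spout=.048,mould=.058,block=0,dish=0,hub=.31,handle=.31,salt=0,jar=0,mug=0,press=0)
for t,z in Z.items():
    for c in ("scene","side"):
        for r in manip.place_of(t,c)[:3]:
            p=r["point"];print(t,c,round(r["p"],2),[round(p[1]*640),round(p[0]*480)],atz(c,p,z))
E
```

```text
0.0 [0.159 0.655 0.222] [-3.14   0.     2.904]
scene 43.46865283832425 [[-0.016835190852536652, 0.5759071356066618, -0.8173417568595699, -0.5697958462356181], [-0.9996816079542036, -0.025061614062308394, 0.0029322719330829717, 0.012621149786642315], [-0.018795187337622015, 0.8171308871031138, 0.576145688411379, 1.0013265106048355]]
side 57.494868819930446 [[-0.9518425405636757, -0.2149240039113289, 0.218640002094791, 0.808383040026485], [0.30590796369149165, -0.6183346452910573, 0.7239354834395861, 0.7516319133892774], [-0.020398424532600726, 0.7559563075836495, 0.654304184077316, 0.8681965890428991]]
wrist 65.70646984690485 [[0.23611225536851352, -0.9279464612668759, -0.288385796957954, 0.07973165552982185], [0.971725396246878, 0.22520880683516234, 0.0709277633422107, 0.6751529625303454], [-0.0008701457578706058, -0.2969787169919134, 0.9548837020811463, 0.38603553796261886]]
spout scene 0.95 [327, 323] [ 0.471 -0.018  0.048]
spout side 0.78 [345, 274] [ 0.489 -0.019  0.048]
mould scene 0.69 [219, 324] [0.466 0.233 0.058]
mould scene 0.64 [298, 231] [0.847 0.052 0.058]
mould side 0.7
[... 288 characters left out ...]
h side 0.62 [357, 253] [ 0.405 -0.138 -0.   ]
dish side 0.16 [368, 204] [ 0.276 -0.355  0.   ]
hub scene 0.64 [279, 232] [0.464 0.081 0.31 ]
hub side 0.74 [368, 217] [0.485 0.083 0.31 ]
hub side 0.67 [304, 254] [0.645 0.149 0.31 ]
handle scene 0.81 [303, 231] [0.467 0.032 0.31 ]
handle side 0.93 [369, 203] [0.462 0.036 0.31 ]
salt side 0.89 [295, 366] [0.686 0.178 0.   ]
salt side 0.63 [362, 314] [0.482 0.083 0.   ]
jar scene 0.73 [302, 280] [0.697 0.044 0.   ]
jar side 0.61 [276, 323] [0.698 0.041 0.   ]
mug scene 0.91 [354, 270] [ 0.733 -0.1    0.   ]
mug scene 0.68 [222, 321] [0.541 0.242 0.   ]
mug side 0.82 [251, 290] [ 0.735 -0.093 -0.   ]
press side 0.66 [365, 314] [0.474 0.088 0.   ]
```

```bash
python3 - <<'E'
import cv2
a=cv2.imread("pics/scene0.png");b=cv2.imread("pics/side0.png")
a=cv2.resize(a[170:410,150:470],(800,600),interpolation=cv2.INTER_CUBIC);cv2.imwrite("pics/a.png",a)
b=cv2.resize(b[160:400,190:510],(800,600),interpolation=cv2.INTER_CUBIC);cv2.imwrite("pics/b.png",b)
E
```

```text
(no output)
```

View pics/a.png

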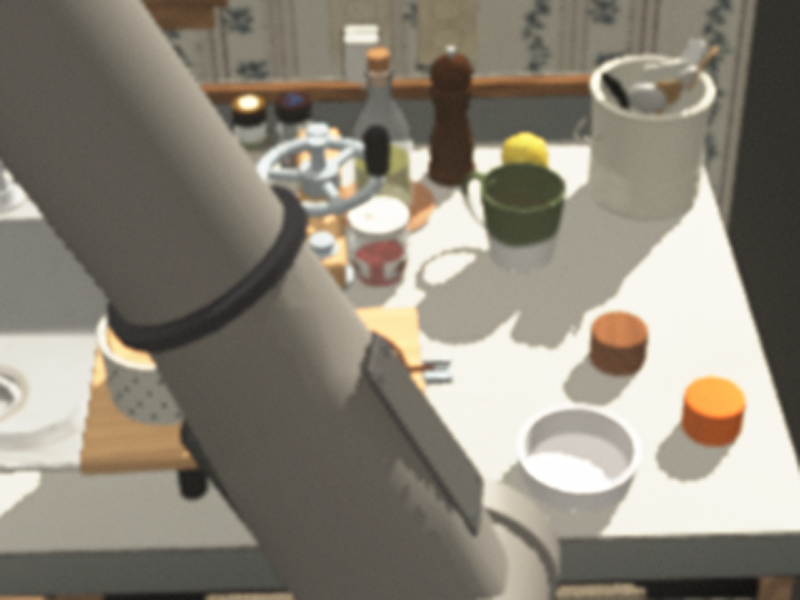

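View pics/b.png

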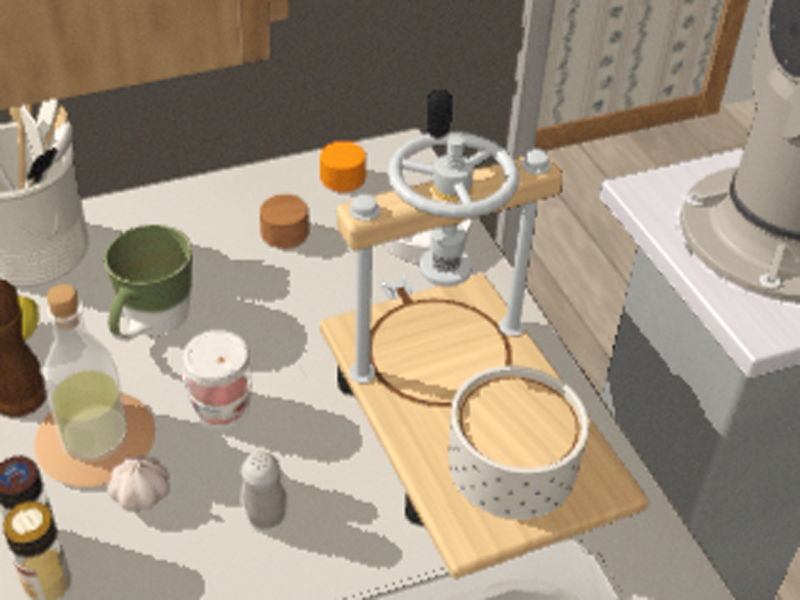

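The brown block is at scene px (396,307), and the orange look-alike is at (436,334). The description says "plain turned wooden", so the brown one is the block. The crop shows the two clearly apart. The dish is at scene (381,351). The mould is on the board's open end, at side (396,335). Next I measure the press.

```bash
python3 - <<'E'
from h import *
np.set_printoptions(precision=4,suppress=True)
S=lambda u,v:((160+v/2.5)/480,(190+u/2.5)/640)
C=lambda u,v:((170+v/2.5)/480,(150+u/2.5)/640)
for n,u,v in [("cornL",320,328),("cornB",457,573),("cornR",645,500),("far",487,276)]: print(n,atz("side",S(u,v),.058))
print("pil",atz("side",S(362,378),.058),atz("side",S(513,330),.058))
print("ring", atz("side",S(441,351),.058), [atz("side",S(*p),.058) for p in [(370,351),(512,351),(441,299),(441,404)]])
print("mould top", atz("side",S(519,431),.128),"spout",atz("side",S(398,288),.05))
print("corner scene",atz("scene",C(82,470),.058),atz("scene",C(418,310),.058),"spout",atz("scene",C(452,372),.05))
print("screwtop",tri([ray("side",S(455,138)),ray("scene",C(317,127))]))
print("handletop",tri([ray("side",S(440,92)),ray("scene",C(376,129))]))
print("blocktop",tri([ray("side",S(284,209)),ray("scene",C(619,328))]))
print("dish rim scene",atz("scene",C(579,449),.033))
for t in ("spot","ram_face","mould"):
  for c in ("side","scene"):
    for r in manip.place_of(t,c)[:2]: print(t,c,r["p"],[r["point"][1]*640,r["point"][0]*480],tuple(atz(c,r["point"],.058)))
E
```

```text
cornL [0.5798 0.0242 0.058 ]
cornB [0.5595 0.321  0.058 ]
cornR [0.3777 0.3081 0.058 ]
far [0.3888 0.0101 0.058 ]
pil [0.5621 0.0999 0.058 ] [0.3971 0.0897 0.058 ]
ring [0.4765 0.0924 0.058 ] [array([0.5427, 0.0697, 0.058 ]), array([0.4104, 0.1149, 0.058 ]), array([0.4482, 0.0259, 0.058 ]), array([0.5026, 0.1539, 0.058 ])]
mould top [0.4786 0.2532 0.128 ] spout [ 0.4811 -0.0112  0.05  ]
corner scene [0.3612 0.2995 0.058 ] [0.5658 0.0041 0.058 ] spout [ 0.4837 -0.0259  0.05  ]
screwtop [0.4821 0.0885 0.3231]
handletop [0.4715 0.0367 0.3297]
blocktop [ 0.5543 -0.1914  0.0368]
dish rim scene [ 0.3961 -0.1362  0.033 ]
ram_face side 0.54 [366.91200000000003, 266.688] (np.float64(0.4278297830401403), np.float64(-0.018464480261343952), np.float64(0.05800000000000005))
ram_face scene 0.37 [280.704, 282.384] (np.float64(0.6149176669350791), np.float64(0.09474438335383392), np.float64(0.05799999999999994))
mould side 0.71 [393.92, 345.88800000000003] (np.float64(0.47176777916178214), np.float64(0.23734103588123023), np.float64(0.05800000000000005))
mould scene 0.69 [219.008, 324.288] (np.float64(0.4657555368447288), np.float64(0.23284355199225337), np.float64(0.05800000000000005))
mould scene 0.64 [298.11199999999997, 230.68800000000002] (np.float64(0.8469885097398591), np.float64(0.05221582403453798), np.float64(0.05799999999999994))
```

```bash
python3 -m jog '[[0,0,0.06,0,0.0878],[0.02,-0.04,0.12,0,0.0878],[0.05,-0.09,0.16,0,0.0878],[0.08,-0.15,0.2,0,0.0878],[0.11,-0.21,0.2,0,0.0878],[0.14,-0.27,0.2,0,0.0878],[0.17,-0.33,0.2,0,0.0878],[0.2,-0.39,0.2,0,0.0878],[0.23,-0.45,0.2,0,0.0878],[0.25,-0.5,0.2,0,0.0878]]'
python3 - <<'E'
from h import *
np.set_printoptions(precision=4,suppress=True)
info=manip.camera_info("wrist");print(np.array(info["pose"])[:3],info["fov_y"])
im=manip.capture("wrist");cv2.imwrite("pics/w1.png",im);cv2.imwrite("pics/side1.png",manip.capture("side"));cv2.imwrite("pics/scene1.png",manip.capture("scene"))
print(manip.get_state()["ee_pos"],manip.get_state()["tcp_rot"],manip.get_state()["time_s"])
Z=dict(spot=.058,spout=.048,mould=.058,block=0,dish=0,hub=.31,handle=.31,press=0)
for t,z in Z.items():
    for c in ("wrist","scene"):
        for r in manip.place_of(t,c)[:2]:
            p=r["point"];print(t,c,round(r["p"],2),[round(p[1]*640),round(p[0]*480)],atz(c,p,z))
np.save("w1pose.npy",info["pose"])
E
```

```text
time_s: 2.8
ee_pos: [0.391, 0.1954, 0.4228]
tcp_rot: [3.141, 0.0, 2.904]
force: [1.0, 0.4, -0.7]
width: 1.001
grasp_force: 0.0
[[ 0.2363 -0.9277 -0.2892  0.3117]
 [ 0.9717  0.226   0.0688  0.2146]
 [ 0.0015 -0.2972  0.9548  0.5869]] 65.70646984690485
[0.3916 0.1944 0.4231] [3.14   0.0003 2.8968] 2.95
spot wrist 0.75 [359, 226] [0.4684 0.2362 0.058 ]
spot wrist 0.62 [264, 252] [0.4738 0.0874 0.058 ]
spot scene 0.72 [281, 321] [0.4717 0.0909 0.058 ]
spot scene 0.42 [280, 283] [0.6128 0.0955 0.058 ]
spout wrist 0.31 [149, 312] [ 0.5379 -0.1523  0.048 ]
spout scene 0.58 [286, 337] [0.4274 0.079  0.048 ]
mould wrist 0.86 [360, 228] [0.4713 0.239  0.058 ]
mould scene 0.96 [221, 324] [0.4656 0.2291 0.058 ]
block wrist 0.9 [97, 273] [ 0.4582 -0.2709  0.    ]
block wrist 0.88 [148, 311] [ 0.5564 -0.1868  0.    ]
block scene 0.76 [434, 340] [ 0.4574 -0.2671  0.    ]
block scene 0.62 [397, 317] [ 0.5409 -0.1904  0.    ]
dish wrist 0.7 [144, 233] [ 0.4068 -0.1316  0.    ]
dish scene 0.94 [376, 359] [ 0.4009 -0.1252  0.    ]
hub wrist 0.56 [228, 351] [0.4816 0.0878 0.31  ]
hub scene 0.79 [278, 232] [0.4652 0.0824 0.31  ]
handle scene 0.76 [296, 233] [0.4619 0.046  0.31  ]
press wrist 0.76 [268, 240] [0.4743 0.0866 0.    ]
press wrist 0.33 [140, 231] [ 0.4018 -0.14    0.    ]
press scene 0.95 [289, 334] [0.4886 0.0741 0.    ]
```

View pics/w1.png

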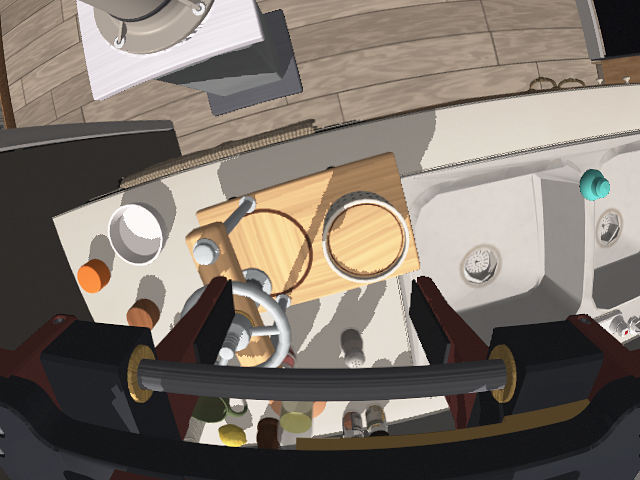

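View pics/side1.png

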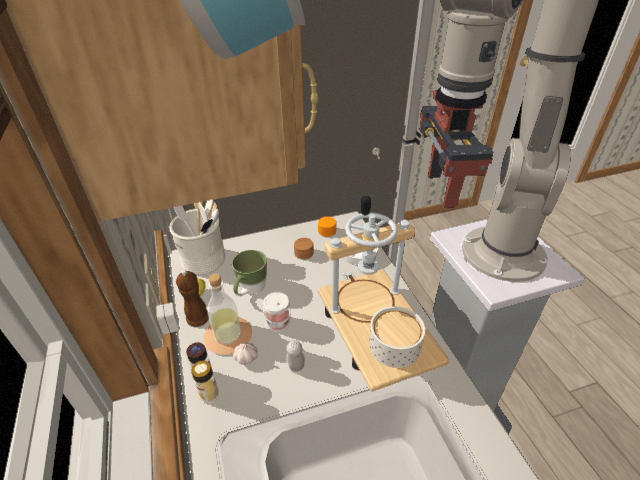

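The wrist view shows the orange cylinder at (93,275), the brown block at (143,313), the dish at (135,234), the mould at (366,236) and the ring groove near (265,250). The side view shows a flat gripper body with a narrower column above it. If I push the mould with the back of one open finger, the flange stays clear of the wheel. I start with the dish: grip its -y rim and slide it.

```bash
python3 -m jog '[[0,-0.05,0,6,0.04],[0,-0.11,0,12,0.04],[0,-0.17,0,18,0.04],[0,-0.23,-0.03,18,0.04],[0,-0.28,-0.09,18,0.04],[0,-0.32,-0.15,18,0.04],[0,-0.34,-0.21,18,0.04],[0,-0.34,-0.27,18,0.04],[0,-0.34,-0.27,18,0.04],[0,-0.34,-0.27,18,0.04]]'
python3 - <<'E'
from h import *
np.set_printoptions(precision=4,suppress=True)
print(manip.get_state()["ee_pos"],manip.get_state()["tcp_rot"],manip.get_state()["time_s"])
im=manip.capture("wrist");cv2.imwrite("pics/w2.png",im);manip.capture("scene");manip.capture("side")
cv2.imwrite("pics/sc2.png",manip.capture("scene"))
for t,z in dict(dish=0,spout=.048,block=0).items():
    for c in ("wrist","scene","side"):
        for r in manip.place_of(t,c)[:2]:
            p=r["point"];print(t,c,round(r["p"],2),[round(p[1]*640),round(p[0]*480)],atz(c,p,z))
E
```

```text
time_s: 5.0
ee_pos: [0.3887, -0.1431, 0.1512]
tcp_rot: [-3.14, -0.006, -3.067]
force: [-0.1, 0.3, 1.0]
width: 0.457
grasp_force: 0.0
[ 0.3887 -0.1431  0.1512] [-3.1396 -0.0055 -3.0672] 5.0
dish wrist 0.96 [331, 238] [ 0.41   -0.1316  0.    ]
dish scene 0.81 [379, 357] [ 0.4054 -0.1325  0.    ]
dish side 0.67 [359, 252] [ 0.3981 -0.1398  0.    ]
spout scene 0.26 [353, 270] [ 0.6735 -0.0908  0.048 ]
spout side 0.66 [344, 275] [ 0.4924 -0.0188  0.048 ]
block wrist 0.95 [189, 279] [ 0.4608 -0.2658  0.    ]
block wrist 0.64 [265, 367] [ 0.5573 -0.1898  0.    ]
block scene 0.61 [432, 342] [ 0.4484 -0.2606  0.    ]
block scene 0.58 [395, 315] [ 0.5485 -0.1874  0.    ]
block side 0.95 [304, 252] [ 0.5528 -0.1953 -0.    ]
```

View pics/w2.png

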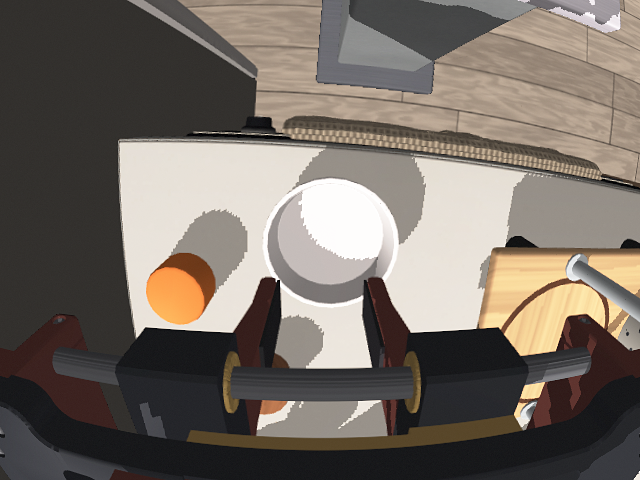

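```bash
python3 - <<'E'
from h import *
np.set_printoptions(precision=4,suppress=True)
for p in [(331,243),(265,243),(398,243),(331,180),(331,307)]: print(p,atz("wrist",(p[1]/480,p[0]/640),.033))
E
python3 -m jog '[[0.02,-0.043,0,0,0.04],[0.02,-0.043,-0.05,0,0.04],[0.02,-0.043,-0.08,0,0.04],[0.02,-0.043,-0.08,0,0.04],[0.02,-0.043,-0.08,0,0.04]]'
```

```text
(331, 243) [ 0.4022 -0.1336  0.033 ]
(265, 243) [ 0.4063 -0.1869  0.033 ]
(398, 243) [ 0.3981 -0.0789  0.033 ]
(331, 180) [ 0.3514 -0.1378  0.033 ]
(331, 307) [ 0.4601 -0.1286  0.033 ]
time_s: 6.28
ee_pos: [0.4108, -0.1859, 0.0734]
tcp_rot: [-3.141, 0.001, -3.065]
force: [-0.2, 1.2, -0.1]
width: 0.452
grasp_force: 0.0
```

```bash
python3 -m jog '[[0,0,-0.03,0,0.04],[0,0,-0.06,0,0.04],[0,0,-0.06,0,0.0],[0,0,-0.06,0,0.0],[0,0,-0.06,0,0.0],[0,0,-0.06,0,0.0],[0,0,-0.06,0,0]]' 8
```

```text
time_s: 7.15
ee_pos: [0.4112, -0.1855, 0.0135]
tcp_rot: [3.141, 0.002, -3.065]
force: [-1.5, 0.4, 8.4]
width: 0.099
grasp_force: 7.9
```

```bash
python3 -m jog '[[0.01,0.014,0,0,0],[0.025,0.035,0,0,0],[0.042,0.058,0,0,0],[0.058,0.081,0,0,0],[0.073,0.102,0,0,0],[0.081,0.113,0,0,0],[0.081,0.113,0,0,0],[0.081,0.113,0,0,0]]'
python3 - <<'E'
from h import *
np.set_printoptions(precision=4,suppress=True)
im=manip.capture("wrist");cv2.imwrite("pics/w3.png",im);im=manip.capture("side");manip.capture("scene")
a=cv2.resize(manip.capture("wrist")[:,:],(640,480));b=cv2.resize(im[200:340,270:430],(640,560))[:480]
cv2.imwrite("pics/w3b.png",np.vstack([cv2.resize(a,(400,300)),cv2.resize(b,(400,300))]))
for t,z in dict(dish=0,spout=.048).items():
    for c in ("wrist","scene","side"):
        for r in manip.place_of(t,c)[:2]:
            p=r["point"];print(t,c,round(r["p"],2),[round(p[1]*640),round(p[0]*480)],atz(c,p,z))
E
```

```text
time_s: 8.15
ee_pos: [0.492, -0.0725, 0.0134]
tcp_rot: [-3.141, 0.001, -3.065]
force: [-0.7, -0.3, 6.0]
width: 0.163
grasp_force: 8.2
dish wrist 0.63 [412, 253] [ 0.4711 -0.0268  0.    ]
dish scene 0.62 [330, 340] [ 0.4635 -0.0233  0.    ]
dish side 0.63 [348, 282] [ 0.4735 -0.0346  0.    ]
spout wrist 0.75 [452, 326] [ 0.4861 -0.0178  0.048 ]
spout side 0.77 [347, 273] [ 0.4832 -0.0245  0.048 ]
```

View pics/w3b.png

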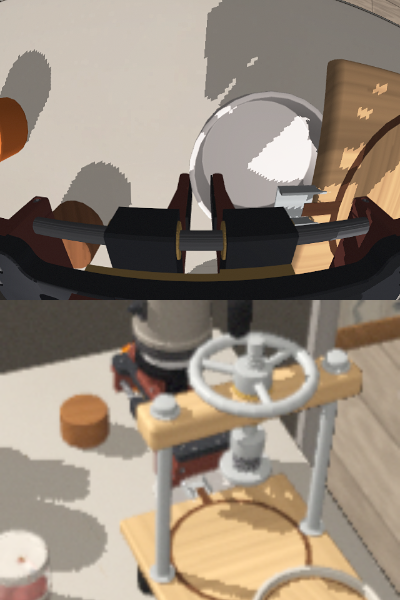

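The dish lagged to about (.471,-.028), rotating in the loose grip. A firmer squeeze should line its wall up with the pads and swing it under the spout at (.486,-.018).

```bash
python3 -m jog '[[0,0,0,-5,0],[0,0.003,0,-10,0],[0,0.004,0,-10,0]]' 40
python3 - <<'E'
from h import *
np.set_printoptions(precision=4,suppress=True)
manip.capture("side");manip.capture("wrist");print(manip.get_state()["width"])
for t,z in dict(dish=0,spout=.048).items():
    for c in ("wrist","side"):
        for r in manip.place_of(t,c)[:1]:
            p=r["point"];print(t,c,round(r["p"],2),[round(p[1]*640),round(p[0]*480)],atz(c,p,z))
E
```

```text
time_s: 9.02
ee_pos: [0.4896, -0.0698, 0.0132]
tcp_rot: [-3.14, -0.002, 3.042]
force: [-5.6, -4.5, 10.1]
width: 0.068
grasp_force: 39.7
0.06238160764089515
dish wrist 0.61 [415, 289] [ 0.4978 -0.0196  0.    ]
dish side 0.5 [341, 286] [ 0.4968 -0.0273  0.    ]
spout wrist 0.58 [442, 310] [ 0.4848 -0.0193  0.048 ]
spout side 0.92 [343, 272] [ 0.4907 -0.029   0.048 ]
```

```bash
python3 -m jog '[[0,0,0,0,0.03],[0,0,0,0,0.03],[0,0,0.05,0,0.03],[0,0,0.11,0,0.05],[0.02,-0.04,0.12,0,0.0878],[0.045,-0.08,0.12,0,0.0878],[0.066,-0.12,0.12,5,0.0878],[0.066,-0.12,0.1,10,0.0878],[0.066,-0.12,0.1,10,0.0878]]'
python3 - <<'E'
from h import *
np.set_printoptions(precision=4,suppress=True)
im=manip.capture("wrist");cv2.imwrite("pics/w4.png",im);manip.capture("side");s=manip.get_state();print(s["ee_pos"],s["tcp_rot"])
for t,z in dict(dish=0,spout=.048,block=0).items():
    for c in ("wrist","side"):
        for r in manip.place_of(t,c)[:2]:
            p=r["point"];print(t,c,round(r["p"],2),[round(p[1]*640),round(p[0]*480)],atz(c,p,z))
E
```

```text
time_s: 10.45
ee_pos: [0.5565, -0.1882, 0.1115]
tcp_rot: [3.14, -0.002, -3.066]
force: [0.1, 0.3, 0.1]
width: 0.979
grasp_force: 0.0
[ 0.5573 -0.1879  0.1127] [ 3.1411 -0.0004 -3.0664]
dish wrist 0.66 [533, 176] [ 0.4956 -0.0143  0.    ]
dish side 0.52 [337, 287] [ 0.508  -0.0263  0.    ]
spout wrist 0.88 [566, 170] [ 0.4842 -0.0164  0.048 ]
spout side 0.63 [345, 276] [ 0.4906 -0.0138  0.048 ]
block wrist 0.69 [225, 94] [ 0.4566 -0.2673  0.    ]
block side 0.95 [302, 255] [ 0.5629 -0.1843  0.    ]
block side 0.9 [330, 232] [ 0.4476 -0.2564 -0.    ]
```

View pics/w4.png

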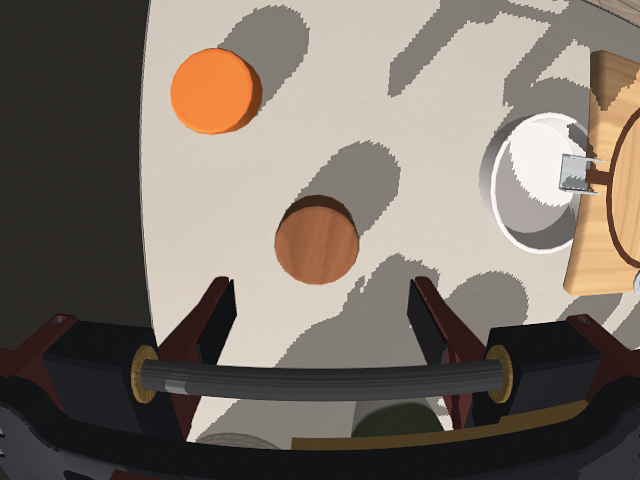

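The spout tip at (563,172) is over the inside of the dish, whose rim runs from 490 to about 600. The grained brown block's top is at (317,242), and the orange one at (215,92) stays where it is.

```bash
python3 - <<'E'
from h import *
np.set_printoptions(precision=4,suppress=True)
for p in [(317,242),(275,242),(359,242)]: print(p,atz("wrist",(p[1]/480,p[0]/640),.04))
print(atz("wrist",(183/480,542/640),.033),atz("wrist",(172/480,561/640),.05))
im=cv2.imread("pics/w1.png")
# mould from w1
i=manip.camera_info("wrist");i["pose"]=np.load("w1pose.npy")
for p in [(366,236),(322,236),(409,236),(366,192),(366,283)]: print(p,atz("wrist",(p[1]/480,p[0]/640),.128,i))
E
```

```text
(317, 242) [ 0.5541 -0.1912  0.04  ]
(275, 242) [ 0.5562 -0.2195  0.04  ]
(359, 242) [ 0.5519 -0.163   0.04  ]
[ 0.4977 -0.0266  0.033 ] [ 0.4861 -0.0227  0.05  ]
(366, 236) [0.4638 0.238  0.128 ]
(322, 236) [0.4503 0.1824 0.128 ]
(409, 236) [0.4774 0.2938 0.128 ]
(366, 192) [0.4071 0.2499 0.128 ]
(366, 283) [0.5295 0.2248 0.128 ]
```

```bash
python3 -m jog '[[-0.003,-0.003,-0.05,0,0.0878],[-0.003,-0.003,-0.1,0,0.0878],[-0.003,-0.003,-0.1,0,0.0878],[-0.003,-0.003,-0.1,0,0.04],[-0.003,-0.003,-0.1,0,0.04],[-0.003,-0.003,-0.1,0,0.04],[-0.003,-0.003,-0.1,0,0.04]]' 20
```

```text
time_s: 11.72
ee_pos: [0.5552, -0.1916, 0.0138]
tcp_rot: [-3.141, 0.002, -3.065]
force: [-1.0, 2.0, 8.4]
width: 0.659
grasp_force: 20.0
```

```bash
python3 -m jog '[[0,0,0.05,0,0.04],[0,0,0.11,0,0.04],[0,0,0.17,-10,0.04],[0,0,0.23,-20,0.04],[0,0,0.29,-30,0.04],[0,0,0.35,-40,0.04],[-0.01,0.04,0.39,-50,0.04],[-0.02,0.09,0.39,-60,0.04],[-0.03,0.14,0.39,-70,0.04],[-0.04,0.19,0.39,-80,0.04]]'; python3 -m jog '[[0,0.05,0,-10,0.04],[0,0.1,0,-10,0.04],[-0.01,0.15,0,-10,0.04],[-0.03,0.2,0,-10,0.04],[-0.047,0.239,0,-10,0.04],[-0.047,0.239,0,-10,0.04],[-0.047,0.239,0,-10,0.04],[-0.047,0.239,0,-10,0.04]]'
python3 - <<'E'
from h import *
np.set_printoptions(precision=4,suppress=True)
s=manip.get_state();print(s["ee_pos"],s["tcp_rot"],s["width"],np.array(s["q"]))
np.save("w5pose.npy",manip.camera_info("wrist")["pose"])
im=manip.capture("wrist");cv2.imwrite("pics/w5.png",im);manip.capture("side")
for t,z in dict(mould=.058,spot=.058).items():
    for c in ("wrist","side"):
        for r in manip.place_of(t,c)[:2]:
            p=r["point"];print(t,c,round(r["p"],2),[round(p[1]*640),round(p[0]*480)],atz(c,p,z))
E
```

```text
time_s: 12.98
ee_pos: [0.5177, -0.0177, 0.4029]
tcp_rot: [-3.141, -0.0, 1.896]
force: [-0.0, -0.1, 0.1]
width: 0.656
grasp_force: 20.0
time_s: 13.98
ee_pos: [0.4719, 0.2183, 0.4032]
tcp_rot: [-3.142, -0.0, 1.723]
force: [0.2, -0.5, -1.2]
width: 0.657
grasp_force: 20.0
[0.4719 0.2183 0.4032] [-3.1416 -0.0002  1.7231] 0.6573857782458076 [-1.7095  0.237   1.4163  1.7133 -0.238   1.3961 -0.1031]
mould wrist 0.7 [320, 169] [0.4671 0.2386 0.058 ]
mould side 0.8 [392, 347] [0.4764 0.2392 0.058 ]
spot side 0.9 [365, 298] [0.4767 0.085  0.058 ]
```

View pics/w5.png

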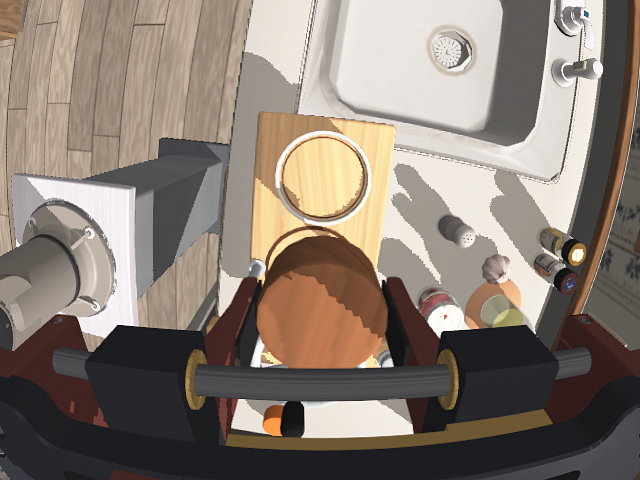

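```bash
python3 - <<'E'
from h import *
np.set_printoptions(precision=4,suppress=True)
i=manip.camera_info("wrist");i["pose"]=np.load("w5pose.npy")
for p in [(323,178),(276,178),(371,178),(323,131),(323,226)]: print(p,atz("wrist",(p[1]/480,p[0]/640),.128,i))
for p in [(258,112),(396,125)]: print(p,atz("wrist",(p[1]/480,p[0]/640),.058,i))
print(manip.get_state()["ee_pos"])
E
```

```text
(323, 178) [0.4714 0.2368 0.128 ]
(276, 178) [0.4158 0.2287 0.128 ]
(371, 178) [0.5281 0.2459 0.128 ]
(323, 131) [0.4629 0.2922 0.128 ]
(323, 226) [0.4805 0.1782 0.128 ]
(258, 112) [0.372  0.3051 0.058 ]
(396, 125) [0.5606 0.3163 0.058 ]
[0.4716 0.2196 0.4032]
```

```bash
python3 -m jog '[[0,0.018,-0.03,-4,0.04],[0,0.018,-0.09,-4,0.04],[0,0.018,-0.15,-4,0.04],[0,0.018,-0.2,-4,0.04],[0,0.018,-0.235,-4,0.04],[0,0.018,-0.25,-4,0.04],[0,0.018,-0.26,-4,0.04],[0,0.018,-0.262,-4,0.04]]'
python3 - <<'E'
from h import *
np.set_printoptions(precision=4,suppress=True)
s=manip.get_state();print(s["ee_pos"],s["tcp_rot"],s["width"],s["force"])
np.save("w6pose.npy",manip.camera_info("wrist")["pose"])
im=manip.capture("wrist");im2=manip.capture("side")
cv2.imwrite("pics/w6.png",np.vstack([cv2.resize(im,(400,300)),cv2.resize(im2[240:390,310:510],(400,300))]))
E
```

```text
time_s: 15.28
ee_pos: [0.4719, 0.2384, 0.1416]
tcp_rot: [3.141, -0.0, 1.656]
force: [0.3, -0.4, -1.2]
width: 0.653
grasp_force: 20.0
[0.4719 0.2384 0.1416] [ 3.1407 -0.0002  1.6564] 0.6525147427560332 [ 0.2505 -0.417  -1.1612]
```

View pics/w6.png

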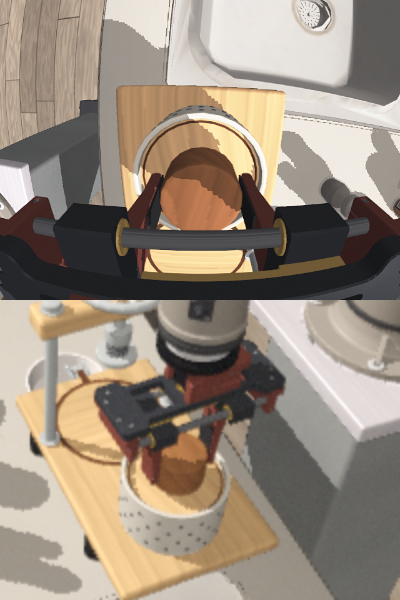

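```bash
python3 -m jog '[[0,0,-0.004,0,0.04],[0,0,-0.007,0,0.04],[0,0,-0.009,0,0.04]]'
```

```text
time_s: 15.75
ee_pos: [0.4715, 0.2385, 0.1336]
tcp_rot: [-3.141, -0.002, 1.656]
force: [-11.9, -2.3, 34.8]
width: 0.651
grasp_force: 20.0
```

```bash
python3 -m jog '[[0,0,0.002,0,0.04],[0,0,0.002,0,0.07],[0,0,0.002,0,0.07],[0,0,0.04,0,0.07],[0,0,0.09,0,0.07],[0,0,0.13,0,0.07],[0,0.03,0.15,0,0.0878],[0,0.03,0.15,0,0.0878]]'
python3 - <<'E'
from h import *
np.set_printoptions(precision=4,suppress=True)
s=manip.get_state();print(s["ee_pos"],s["tcp_rot"],s["time_s"])
np.save("w7pose.npy",manip.camera_info("wrist")["pose"])
im=manip.capture("wrist");im2=manip.capture("side")
cv2.imwrite("pics/w7.png",np.vstack([im[:300],cv2.resize(im2[260:390,310:510],(461,300))[:, :].copy() if 0 else cv2.copyMakeBorder(cv2.resize(im2[260:390,310:510],(461,300)),0,0,0,179,cv2.BORDER_CONSTANT)]))
E
```

```text
time_s: 16.75
ee_pos: [0.4718, 0.2708, 0.2832]
tcp_rot: [3.139, -0.001, 1.66]
force: [-1.0, 0.1, 0.9]
width: 0.975
grasp_force: 0.0
[0.4718 0.2708 0.2832] [ 3.1392 -0.0012  1.6604] 16.75
```

View pics/w7.png

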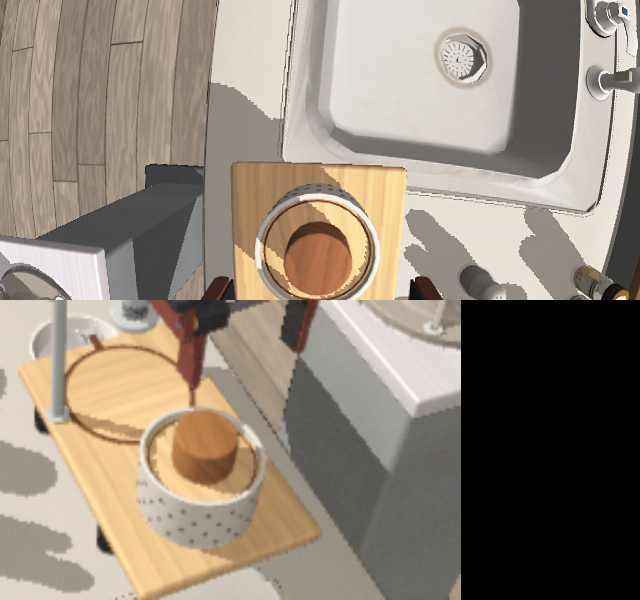

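```bash
python3 - <<'E'
from h import *
np.set_printoptions(precision=4,suppress=True)
i=manip.camera_info("wrist");i["pose"]=np.load("w7pose.npy")
P=lambda u,v,z:atz("wrist",(v/480,u/640),z,i)
print("block",P(317,259,.16),P(283,259,.16),P(352,259,.16),P(317,222,.16),P(317,297,.16))
print("rim",P(257,250,.128),P(380,250,.128))
print("board",P(231,165,.058),P(407,170,.058))
E
python3 -m jog '[[0,0.04,0,8,0.0878],[-0.005,0.08,0,18,0.0878],[-0.011,0.101,0,28,0.0878],[-0.011,0.101,0,38,0.0878],[-0.011,0.101,-0.03,48,0.0878],[-0.011,0.101,-0.06,58,0.0878],[-0.011,0.101,-0.08,68,0.0878],[-0.011,0.101,-0.1,78,0.0878],[-0.011,0.101,-0.12,88,0.0878],[-0.011,0.101,-0.12,89,0.0878]]'
```

```text
block [0.4711 0.2441 0.16  ] [0.4431 0.2415 0.16  ] [0.5    0.2466 0.16  ] [0.4684 0.2755 0.16  ] [0.4741 0.2092 0.16  ]
rim [0.4162 0.2358 0.128 ] [0.5288 0.2457 0.128 ]
board [0.373  0.3034 0.058 ] [0.5606 0.3145 0.058 ]
time_s: 18.1
ee_pos: [0.4594, 0.3668, 0.1602]
tcp_rot: [-3.139, -0.003, -3.076]
force: [0.3, -0.6, 0.2]
width: 0.996
grasp_force: 0.0
```

```bash
python3 -m jog '[[0.003,0.005,-0.03,0,0.0878],[0.005,0.005,-0.064,0,0.0878],[0.005,0.005,-0.064,0,0.0878],[0.005,-0.004,-0.064,0,0.0878],[0.005,-0.008,-0.064,0,0.0878],[0.006,-0.014,-0.064,0,0.0878],[0.006,-0.021,-0.064,0,0.0878],[0.006,-0.029,-0.064,0,0.0878],[0.007,-0.037,-0.064,0,0.0878],[0.007,-0.042,-0.064,0,0.0878]]'; python3 - <<'E'
from h import *
np.set_printoptions(precision=4,suppress=True)
np.save("w8pose.npy",manip.camera_info("wrist")["pose"])
s=manip.get_state();print(s["ee_pos"],s["tcp_rot"],s["time_s"])
im=manip.capture("wrist");im2=manip.capture("side");manip.capture("scene")
cv2.imwrite("pics/w8.png",np.vstack([cv2.resize(im,(400,300)),cv2.resize(im2[200:390,280:520],(400,300))]))
for c in ("wrist","side","scene"):
  for t,z in dict(mould=.058,block=.12).items():
        for r in manip.place_of(t,c)[:2]:
            p=r["point"];print(t,c,round(r["p"],2),[round(p[1]*640),round(p[0]*480)],atz(c,p,z))
E
```

```text
time_s: 19.35
ee_pos: [0.4677, 0.3293, 0.0989]
tcp_rot: [3.138, 0.002, -3.072]
force: [0.3, 6.0, -0.5]
width: 1.0
grasp_force: 3.2
[0.4677 0.3293 0.0989] [ 3.138   0.0019 -3.0723] 19.35
mould wrist 0.67 [144, 258] [0.4721 0.2153 0.058 ]
block wrist 0.71 [102, 305] [0.4733 0.2198 0.12  ]
mould side 0.74 [387, 340] [0.4801 0.2181 0.058 ]
block side 0.77 [328, 232] [ 0.5039 -0.1197  0.12  ]
block side 0.7 [394, 322] [0.4691 0.2196 0.12  ]
mould scene 0.76 [225, 323] [0.47   0.2204 0.058 ]
mould scene 0.34 [352, 270] [ 0.6605 -0.0879  0.058 ]
block scene 0.97 [431, 338] [ 0.3383 -0.229   0.12  ]
block scene 0.61 [222, 304] [0.4643 0.2198 0.12  ]
```

View pics/w8.png

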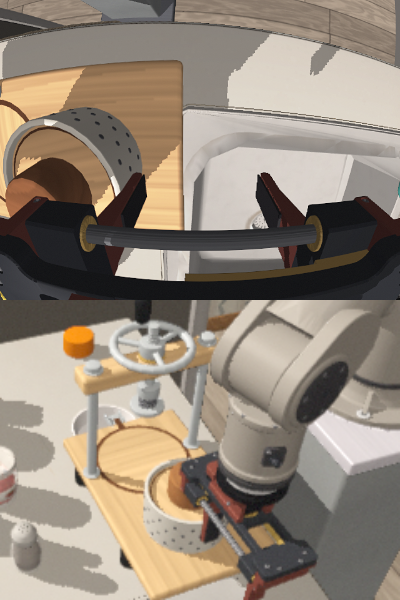

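```bash
python3 -m jog '[[0.001,-0.004,0,0,0.0878],[0.001,-0.012,0,0,0.0878],[0.002,-0.021,0,0,0.0878],[0.002,-0.031,0,0,0.0878],[0.003,-0.041,0,0,0.0878],[0.003,-0.051,0,0,0.0878],[0.004,-0.061,0,0,0.0878],[0.004,-0.071,0,0,0.0878],[0.005,-0.079,0,0,0.0878],[0.005,-0.083,0,0,0.0878]]'; python3 - <<'E'
from h import *
np.set_printoptions(precision=4,suppress=True)
s=manip.get_state();print(s["ee_pos"],s["tcp_rot"],s["force"])
im=manip.capture("wrist");im2=manip.capture("side");manip.capture("scene")
cv2.imwrite("pics/w9.png",np.vstack([cv2.resize(im,(400,300)),cv2.resize(im2[200:390,280:520],(400,300))]))
for c in ("wrist","side","scene"):
  for t,z in dict(mould=.058,block=.12,spot=.058).items():
        for r in manip.place_of(t,c)[:2]:
            p=r["point"];print(t,c,round(r["p"],2),[round(p[1]*640),round(p[0]*480)],atz(c,p,z))
E
```

```text
time_s: 21.05
ee_pos: [0.4729, 0.2456, 0.0987]
tcp_rot: [3.139, 0.002, -3.073]
force: [-0.1, 8.2, 2.5]
width: 1.0
grasp_force: 3.8
[0.4729 0.2456 0.0987] [ 3.1393  0.0015 -3.0727] [-0.1005  8.1682  2.4518]
mould wrist 0.67 [147, 251] [0.4723 0.135  0.058 ]
block wrist 0.82 [100, 297] [0.4743 0.1366 0.12  ]
spot wrist 0.29 [241, 428] [0.6173 0.1917 0.058 ]
mould side 0.76 [373, 314] [0.4787 0.1373 0.058 ]
mould side 0.64 [250, 291] [ 0.7424 -0.0334  0.058 ]
block side 0.7 [329, 229] [ 0.4974 -0.1303  0.12  ]
block side 0.44 [376, 296] [0.4753 0.1383 0.12  ]
spot side 0.88 [368, 298] [0.4698 0.0848 0.058 ]
spot side 0.66 [377, 295] [0.4443 0.0857 0.058 ]
block scene 0.83 [430, 342] [ 0.3284 -0.2257  0.12  ]
```

View pics/w9.png

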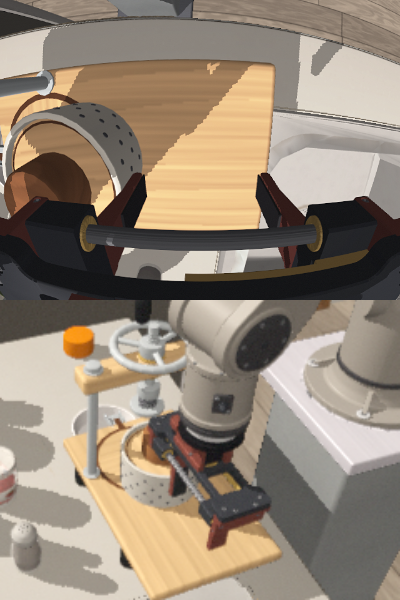

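```bash
python3 - <<'E'
from h import *
np.set_printoptions(precision=4,suppress=True)
a=cv2.cvtColor(cv2.imread("pics/w8.png")[:300],cv2.COLOR_BGR2GRAY);b=cv2.cvtColor(cv2.imread("pics/w9.png")[:300],cv2.COLOR_BGR2GRAY)
for n,(x0,x1,y0,y1) in dict(mould=(50,135,108,160),holes=(85,130,110,170),block=(10,85,155,195)).items():
    r=cv2.matchTemplate(b[y0-20:y1+20,max(0,x0-20):x1+20],a[y0:y1,x0:x1],cv2.TM_CCOEFF_NORMED);_,m,_,l=cv2.minMaxLoc(r)
    print(n,m,"shift full px",(l[0]-min(20,x0))*1.6,(l[1]-20)*1.6)
def k(u,v,z):return atz("wrist",(v*1.6/480,u*1.6/640),z)
print("5px scale",k(75,150,.128)-k(75,153,.128))
# rim outer edge points of w9 by eye: left(4,150), top(68,107)..., right(141,150)
pts=[(10,140),(30,113),(70,101),(100,107),(128,126),(141,155)]
S=cv2.imread("pics/w9.png")[:300]
print([k(u,v,.128)[:2] for u,v in pts])
from scipy.optimize import least_squares
Q=np.array([k(u,v,.128)[:2] for u,v in pts])
f=least_squares(lambda p:np.hypot(*(Q-p).T)-.058,[.477,.133]);print(f.x,f.fun)
E
```

```text
mould 0.8362607955932617 shift full px 1.6 -9.600000000000001
holes 0.8894749283790588 shift full px 4.800000000000001 -3.2
block 0.9138209819793701 shift full px -1.6 -9.600000000000001
5px scale [-0.0022  0.0003  0.    ]
[array([0.437 , 0.0929]), array([0.4156, 0.1193]), array([0.4075, 0.1561]), array([0.4111, 0.1784]), array([0.4224, 0.1971]), array([0.4406, 0.2053])]
[0.4622 0.1504] [ 0.0048 -0.002  -0.003   0.0002  0.0033  0.001 ]
```

```bash
python3 -m jog '[[0,0.008,0,0,0.0878],[-0.011,0.01,0,4,0.0878],[-0.022,0.01,0,8,0.0878],[-0.022,0.004,0,8,0.0878],[-0.0215,-0.002,0,8,0.0878],[-0.02,-0.01,0,8,0.0878],[-0.0185,-0.019,0,8,0.0878],[-0.0165,-0.027,0,8,0.0878],[-0.0155,-0.032,0,8,0.0878],[-0.0155,-0.034,0,8,0.0878]]'; python3 - <<'E'
from h import *
np.set_printoptions(precision=4,suppress=True)
s=manip.get_state();print(s["ee_pos"],s["tcp_rot"],s["force"])
im=manip.capture("wrist");im2=manip.capture("side");cv2.imwrite("pics/w10.png",im);cv2.imwrite("pics/side10.png",im2);manip.capture("scene")
for c in ("wrist","side","scene"):
  for t,z in dict(mould=.058,block=.12,ram_face=.17).items():
        for r in manip.place_of(t,c)[:2]:
            p=r["point"];print(t,c,round(r["p"],2),[round(p[1]*640),round(p[0]*480)],atz(c,p,z))
E
```

```text
time_s: 22.9
ee_pos: [0.4571, 0.2111, 0.0983]
tcp_rot: [3.14, 0.0, -2.935]
force: [-1.3, 6.4, 0.0]
width: 1.001
grasp_force: 3.1
[0.4571 0.2111 0.0983] [ 3.1398  0.0005 -2.9348] [-1.2571  6.4476  0.0489]
mould wrist 0.64 [102, 313] [0.5276 0.0654 0.058 ]
mould wrist 0.56 [146, 265] [0.4812 0.1014 0.058 ]
block wrist 0.93 [105, 311] [0.4804 0.1061 0.12  ]
ram_face wrist 0.58 [14, 349] [0.4788 0.086  0.17  ]
mould side 0.58 [366, 305] [0.4841 0.1059 0.058 ]
block side 0.83 [367, 288] [0.4836 0.1063 0.12  ]
block side 0.67 [329, 234] [ 0.5036 -0.1105  0.12  ]
ram_face side 0.58 [367, 266] [0.4794 0.0867 0.17  ]
block scene 0.6 [430, 341] [ 0.3308 -0.225   0.12  ]
```

```bash
python3 -m jog '[[0,-0.004,0,0,0.0878],[0,-0.009,0,0,0.0878],[0,-0.0135,0,0,0.0878],[0,-0.015,0,0,0.0878],[0,-0.015,0,0,0.0878]]'; python3 - <<'E'
from h import *
np.set_printoptions(precision=4,suppress=True)
s=manip.get_state();print(s["ee_pos"],s["tcp_rot"],s["force"])
im=manip.capture("wrist");im2=manip.capture("side");cv2.imwrite("pics/w11.png",im);cv2.imwrite("pics/side11.png",im2);manip.capture("scene")
for c in ("wrist","side","scene"):
  for t,z in dict(mould=.058,block=.12,ram_face=.17,spot=.058).items():
        for r in manip.place_of(t,c)[:2]:
            p=r["point"];print(t,c,round(r["p"],2),[round(p[1]*640),round(p[0]*480)],atz(c,p,z))
E
```

```text
time_s: 24.12
ee_pos: [0.4572, 0.1958, 0.0983]
tcp_rot: [3.141, 0.001, -2.934]
force: [-0.1, 5.2, -1.5]
width: 1.0
grasp_force: 2.4
[0.4572 0.1958 0.0983] [ 3.1406  0.0008 -2.9341] [-0.119   5.221  -1.5211]
mould wrist 0.71 [145, 266] [0.4822 0.0858 0.058 ]
mould wrist 0.22 [34, 233] [ 0.4798 -0.0116  0.058 ]
block wrist 0.65 [105, 315] [0.4834 0.0909 0.12  ]
mould side 0.9 [366, 299] [0.4753 0.0872 0.058 ]
block side 0.79 [365, 282] [0.4827 0.0882 0.12  ]
block side 0.78 [326, 231] [ 0.5057 -0.1272  0.12  ]
ram_face side 0.37 [369, 265] [0.4743 0.0834 0.17  ]
block scene 0.97 [433, 341] [ 0.33   -0.2314  0.12  ]
ram_face scene 0.24 [298, 232] [0.6743 0.0473 0.17  ]
```

```bash
python3 -m jog '[[-0.003,0.03,0,0,0.0878],[-0.01,0.08,0,0,0.0878],[-0.01,0.11,0.03,0,0.0878],[-0.01,0.11,0.09,0,0.0878],[-0.01,0.11,0.15,0,0.0878],[-0.01,0.11,0.21,0,0.0878],[-0.01,0.11,0.27,0,0.045],[-0.01,0.07,0.32,0,0.045],[-0.01,0.02,0.33,0,0.045],[-0.02,-0.03,0.33,0,0.045]]'; python3 -m jog '[[-0.01,-0.04,0,-4,0.045],[-0.01,-0.06,0,-8,0.045],[-0.01,-0.06,0,-8,0.045],[-0.01,-0.06,0,-8,0.045]]';python3 - <<'E'
from h import *
np.set_printoptions(precision=4,suppress=True)
s=manip.get_state();print(s["ee_pos"],s["tcp_rot"],s["force"],s["time_s"])
np.save("w12pose.npy",manip.camera_info("wrist")["pose"])
im=manip.capture("wrist");im2=manip.capture("side");cv2.imwrite("pics/w12.png",im);cv2.imwrite("pics/side12.png",im2);manip.capture("scene")
for t,z in dict(mould=.058,block=.12,ram_face=.17,hub=.31,handle=.31).items():
  R=[]
  for c in ("wrist","side","scene"):
        for j,r in enumerate(manip.place_of(t,c)[:2]):
            p=r["point"];print(t,c,round(r["p"],2),[round(p[1]*640),round(p[0]*480)],atz(c,p,z))
            if j==0:R.append(ray(c,p))
  if len(R)>1:print("  tri",tri(R))
E
```

```text
time_s: 26.12
ee_pos: [0.438, 0.1623, 0.429]
tcp_rot: [-3.141, 0.002, -2.937]
force: [0.9, -1.1, 0.1]
width: 0.586
grasp_force: 0.0
time_s: 26.62
ee_pos: [0.4269, 0.1057, 0.428]
tcp_rot: [-3.141, -0.0, -3.072]
force: [0.6, -0.2, -0.8]
width: 0.516
grasp_force: 0.0
[0.4269 0.1057 0.428 ] [-3.1412 -0.     -3.0723] [ 0.6383 -0.2223 -0.7621] 26.625
mould wrist 0.97 [305, 217] [0.4825 0.0856 0.058 ]
mould side 0.72 [364, 299] [0.4813 0.0868 0.058 ]
mould scene 0.65 [279, 317] [0.4862 0.0943 0.058 ]
  tri [0.4821 0.0898 0.0617]
block wrist 0.66 [277, 323] [0.6292 0.0542 0.12  ]
block wrist 0.62 [113, 187] [ 0.4386 -0.1934  0.12  ]
block side 0.71 [329, 230] [ 0.4969 -0.125   0.12  ]
block side 0.55 [363, 282] [0.4865 0.0855 0.12  ]
block scene 0.79 [431, 342] [ 0.3269 -0.2275  0.12  ]
block scene 0.69 [279, 300] [0.4725 0.0923 0.12  ]
  tri [ 0.5024 -0.1015  0.1113]
ram_face side 0.55 [363, 265] [0.4864 0.0813 0.17  ]
ram_face scene 0.37 [280, 283] [0.4708 0.0872 0.17  ]
  tri [0.4829 0.0836 0.1652]
hub wrist 0.73 [295, 292] [0.4832 0.0864 0.31  ]
hub side 0.95 [369, 220] [0.4877 0.0933 0.31  ]
hub side 0.37 [251, 293] [0.7624 0.216  0.31  ]
hub scene 0.84 [277, 232] [0.4675 0.0861 0.31  ]
  tri [0.4844 0.0862 0.3021]
handle wrist 0.93 [238, 282] [0.478  0.0377 0.31  ]
handle wrist 0.73 [280, 322] [0.5138 0.0748 0.31  ]
handle side 0.98 [368, 203] [0.4637 0.0343 0.31  ]
handle scene 0.91 [301, 232] [0.4622 0.0354 0.31  ]
  tri [0.4693 0.0374 0.3115]
```

```bash
python3 -m jog '[[0.02,-0.034,0,0,0.045],[0.046,-0.068,-0.03,0,0.045],[0.046,-0.068,-0.065,0,0.045],[0.046,-0.068,-0.065,0,0.045]]';python3 - <<'E'
from h import *
np.set_printoptions(precision=4,suppress=True)
s=manip.get_state();print(s["ee_pos"],s["tcp_rot"],s["time_s"])
im=manip.capture("wrist");cv2.imwrite("pics/w13.png",im);manip.capture("scene");manip.capture("side")
for c in ("wrist","side","scene"):
 for t,z in dict(hub=.31,handle=.31).items():
  for r in manip.place_of(t,c)[:1]:
    p=r["point"];print(t,c,round(r["p"],2),[round(p[1]*640),round(p[0]*480)],atz(c,p,z))
g=(im.max(2)<45).astype(np.uint8);n,l,st,ce=cv2.connectedComponentsWithStats(g)
print([(st[k],ce[k]) for k in range(1,n) if st[k][4]>150])
x,y=proj("wrist",(.473,.038,.329));print(x,y,proj("wrist",(.473,.038,.31)))
E
```

```text
time_s: 28.02
ee_pos: [0.4715, 0.0367, 0.3616]
tcp_rot: [-3.14, -0.004, -3.075]
force: [0.0, 0.5, 0.2]
width: 0.512
grasp_force: 0.0
[0.4715 0.0367 0.3616] [-3.1397 -0.0039 -3.0745] 28.025
hub wrist 0.72 [399, 275] [0.483  0.0888 0.31  ]
handle wrist 0.61 [322, 266] [0.4797 0.0389 0.31  ]
hub side 0.89 [371, 220] [0.4839 0.0947 0.31  ]
handle side 0.82 [370, 204] [0.4626 0.0398 0.31  ]
hub scene 0.86 [279, 230] [0.4728 0.081  0.31  ]
handle scene 0.98 [299, 232] [0.4643 0.0394 0.31  ]
[(array([    0,     0,   640,   480, 81582], dtype=int32), array([237.621 , 314.0425])), (array([ 305,  238,   36,   49, 1431], dtype=int32), array([322.4312, 262.8917])), (array([ 222,  280,  201,   95, 3490], dtype=int32), array([321.0358, 344.1255])), (array([221, 375, 202,   5, 347], dtype=int32), array([325.3256, 377.6311])), (array([250, 400,  29,  36, 806], dtype=int32), array([263.6886, 417.6563])), (array([ 63, 470,  31,  10, 176], dtype=int32), array([ 74.9943, 475.8011]))]
322.3167702191028 268.75844654252825 (np.float64(322.21484316831726), np.float64(257.2236582747336))
```

```bash
python3 -m jog '[[0.0035,0.001,-0.03,0,0.045],[0.0035,0.001,-0.058,0,0.045],[0.0035,0.001,-0.065,0,0.045],[0.0035,0.001,-0.065,0,0.01],[0.0035,0.001,-0.065,0,0.01],[0.0035,0.001,-0.065,0,0.01],[0.0035,0.001,-0.065,0,0.01]]' 15
```

```text
time_s: 29.35
ee_pos: [0.477, 0.0377, 0.2991]
tcp_rot: [3.141, 0.001, -3.074]
force: [-0.7, -2.1, 6.0]
width: 0.257
grasp_force: 15.0
```

```bash
cat > c.py <<'E'
import numpy as np,sys
a0,step,n=map(float,sys.argv[1:4])
for k in range(1,int(n)+1):
    t=np.radians(a0-step*k);u=np.radians(a0);print(f"[{.05*(np.cos(t)-np.cos(u)):.4f},{.05*(np.sin(t)-np.sin(u)):.4f},0,0,0.01]",end=",")
E
python3 c.py -96.8 10 4; echo; python3 c.py -96.8 20 10
python3 - <<'E'
from h import *
im=manip.capture("side");cv2.imwrite("pics/r0.png",im)
for z in (.168,.176,.2): print(z,proj("side",(.481,.088,z)))
E
```

```text
[-0.0085,0.0018,0,0,0.01],[-0.0166,0.0050,0,0,0.01],[-0.0240,0.0096,0,0,0.01],[-0.0305,0.0154,0,0,0.01],
[-0.0166,0.0050,0,0,0.01],[-0.0305,0.0154,0,0,0.01],[-0.0400,0.0300,0,0,0.01],[-0.0440,0.0469,0,0,0.01],[-0.0419,0.0641,0,0,0.01],[-0.0341,0.0796,0,0,0.01],[-0.0215,0.0915,0,0,0.01],[-0.0055,0.0983,0,0,0.01],[0.0118,0.0993,0,0,0.01],[0.0285,0.0943,0,0,0.01],0.168 (np.float64(366.6360115319346), np.float64(267.37357897108046))
0.176 (np.float64(366.8422065563216), np.float64(264.85027752853966))
0.2 (np.float64(367.4738846791276), np.float64(257.1201476515643))
```

```bash
python3 -m jog '[[-0.0085,0.002,0,0,0.01],[-0.0165,0.005,0,0,0.01],[-0.024,0.0095,0,0,0.01],[-0.0305,0.0155,0,0,0.01],[-0.0305,0.0155,0,0,0.01]]'; python3 - <<'E'
from h import *
im=manip.capture("side");cv2.imwrite("pics/r1.png",im)
print(manip.get_state()["ee_pos"],manip.get_state()["force"])
E
python3 c.py -136.8 20 10
```

```text
time_s: 30.02
ee_pos: [0.4457, 0.0541, 0.299]
tcp_rot: [3.14, 0.0, -3.073]
force: [-2.6, -1.7, 8.7]
width: 0.256
grasp_force: 15.0
[0.44579713 0.05406033 0.29904705] [-4.83716408 -0.94277642  8.90561002]
[-0.0095,0.0145,0,0,0.01],[-0.0135,0.0314,0,0,0.01],[-0.0114,0.0487,0,0,0.01],[-0.0036,0.0642,0,0,0.01],[0.0091,0.0761,0,0,0.01],[0.0250,0.0829,0,0,0.01],[0.0424,0.0839,0,0,0.01],[0.0590,0.0789,0,0,0.01],[0.0729,0.0685,0,0,0.01],[0.0824,0.0539,0,0,0.01],
```

Forces stay low, and the wheel follows. I keep winding, with pictures to track the ram.

```bash
python3 -m jog '[[-0.0095,0.0145,0,0,0.01],[-0.0135,0.0315,0,0,0.01],[-0.0115,0.0485,0,0,0.01],[-0.0035,0.064,0,0,0.01],[0.009,0.076,0,0,0.01],[0.009,0.076,0,0,0.01]]'; python3 - <<'E'
from h import *
im=manip.capture("side");cv2.imwrite("pics/r2.png",im)
print(manip.get_state()["ee_pos"],manip.get_state()["force"])
R={}
a=cv2.cvtColor(cv2.imread("pics/side12.png"),cv2.COLOR_BGR2GRAY)
U=lambda g:cv2.resize(g,None,fx=10,fy=10,interpolation=cv2.INTER_CUBIC)
T=U(a[257:275,352:382])
for n in ("side12","r0","r1","r2"):
    b=cv2.cvtColor(cv2.imread(f"pics/{n}.png"),cv2.COLOR_BGR2GRAY)
    r=cv2.matchTemplate(U(b[247:290,346:388]),T,cv2.TM_CCOEFF_NORMED);_,m,_,l=cv2.minMaxLoc(r);print(n,round(m,3),l[0]/10-6,l[1]/10-10)
E
```

```text
time_s: 30.82
ee_pos: [0.4573, 0.1303, 0.2991]
tcp_rot: [-3.14, 0.004, -3.074]
force: [2.7, -1.4, 5.5]
width: 0.261
grasp_force: 15.0
[0.45693903 0.13006222 0.29911875] [ 2.90796594 -1.4950738   5.26140458]
side12 1.0 0.0 0.0
r0 0.999 0.0 0.0
r1 0.978 0.0 0.5999999999999996
r2 0.906 -0.09999999999999964 2.4000000000000004
```

```bash
python3 c.py 123.2 20 5; echo; python3 c.py 23.2 20 5; echo; cat > trk.py <<'E'
from h import *
import sys
n=sys.argv[1];im=manip.capture("side");cv2.imwrite(f"pics/{n}.png",im)
print(manip.get_state()["ee_pos"],manip.get_state()["force"])
U=lambda g:cv2.resize(g,None,fx=10,fy=10,interpolation=cv2.INTER_CUBIC)
G=lambda n:cv2.cvtColor(cv2.imread(f"pics/{n}.png"),cv2.COLOR_BGR2GRAY)
for ref,dy in (("side12",0),("r2",2)):
  T=U(G(ref)[257+dy:272+dy,352:382]);b=G(n)
  r=cv2.matchTemplate(U(b[247:295,346:388]),T,cv2.TM_CCOEFF_NORMED);_,m,_,l=cv2.minMaxLoc(r);print(ref,round(m,3),l[0]/10-6,l[1]/10-10)
E
```

```text
[0.0160,0.0068,0,0,0.01],[0.0333,0.0078,0,0,0.01],[0.0499,0.0028,0,0,0.01],[0.0638,-0.0076,0,0,0.01],[0.0733,-0.0221,0,0,0.01],
[0.0040,-0.0169,0,0,0.01],[0.0019,-0.0341,0,0,0.01],[-0.0059,-0.0496,0,0,0.01],[-0.0186,-0.0615,0,0,0.01],[-0.0345,-0.0684,0,0,0.01],
```

```bash
python3 -m jog '[[0.0165,0.007,0,0,0.01],[0.033,0.008,0,0,0.01],[0.0495,0.003,0,0,0.01],[0.0635,-0.0075,0,0,0.01],[0.073,-0.022,0,0,0.01],[0.073,-0.022,0,0,0.01]]'; python3 trk.py r3
```

```text
time_s: 31.62
ee_pos: [0.5292, 0.1065, 0.2991]
tcp_rot: [-3.142, 0.002, -3.076]
force: [-0.6, -2.6, 8.8]
width: 0.258
grasp_force: 15.0
[0.52898076 0.10696474 0.29911945] [-1.78129265 -1.66587787  8.19467475]
side12 0.821 0.20000000000000018 2.8000000000000007
r2 0.93 0.09999999999999964 2.3000000000000007
```

```bash
python3 c.py 22.5 14 4; echo; python3 -m jog '[[0.0035,-0.012,0,0,0.01],[0.0035,-0.024,0,0,0.01],[0.0005,-0.036,0,0,0.01],[-0.0045,-0.047,0,0,0.01],[-0.0045,-0.047,0,0,0.01],[-0.0045,-0.047,0,0,0.01]]'; python3 trk.py r4
```

```text
[0.0033,-0.0117,0,0,0.01],[0.0036,-0.0239,0,0,0.01],[0.0009,-0.0358,0,0,0.01],[-0.0045,-0.0467,0,0,0.01],
time_s: 32.42
ee_pos: [0.5247, 0.0599, 0.2992]
tcp_rot: [-3.141, 0.003, -3.074]
force: [2.7, -3.0, 6.1]
width: 0.259
grasp_force: 15.0
[0.52474544 0.05993059 0.2991486 ] [ 3.18952444 -2.63515405  5.12749788]
side12 0.831 0.20000000000000018 2.6999999999999993
r2 0.917 0.09999999999999964 2.1999999999999993
```

The ram stopped moving about 2.75 rad into the winding, and I have now wound 5.19 rad. The spring is therefore squeezed about 7.8 mm, close to half. I let go now.

```bash
python3 -m jog '[[0,0,0,0,0.03],[0,0,0,0,0.045],[0,0,0,0,0.045],[0,0,0.03,0,0.045],[0,0,0.08,0,0.045],[-0.02,0.02,0.12,0,0.045],[-0.06,0.04,0.14,0,0.045],[-0.1,0.06,0.14,0,0.045],[-0.1,0.06,0.14,0,0.045]]'; python3 trk.py r5; python3 - <<'E'
from h import *
np.set_printoptions(precision=4,suppress=True)
s=manip.get_state();print(s["ee_pos"],s["time_s"],s["force"])
cv2.imwrite("pics/w14.png",manip.capture("wrist"));manip.capture("scene")
for t,z in dict(mould=.058,block=.12,dish=0,spout=.048,handle=.31,hub=.31,ram_face=.16,salt=0,jar=0,mug=0).items():
  for c in ("wrist","side"):
        for r in manip.place_of(t,c)[:1]:
            p=r["point"];print(t,c,round(r["p"],2),[round(p[1]*640),round(p[0]*480)],atz(c,p,z))
# cup travel: compare strip above ram, side12 vs r5
U=lambda g:cv2.resize(g,None,fx=10,fy=10,interpolation=cv2.INTER_CUBIC)
G=lambda n:cv2.cvtColor(cv2.imread(f"pics/{n}.png"),cv2.COLOR_BGR2GRAY)
for n in ("side12","r2","r5"): print(n,G(n)[240:280,362:374].mean(1).astype(int).tolist())
E
```

```text
time_s: 33.6
ee_pos: [0.4212, 0.1224, 0.4384]
tcp_rot: [3.138, -0.0, -3.067]
force: [0.4, -0.2, 1.0]
width: 0.511
grasp_force: 0.0
[0.42256024 0.12128938 0.43825385] [-0.00260738 -0.50090628  0.72830839]
side12 0.831 0.20000000000000018 2.6999999999999993
r2 0.918 0.09999999999999964 2.1999999999999993
[0.4226 0.1213 0.4383] 33.65 [-0.0026 -0.5009  0.7283]
mould wrist 0.61 [296, 217] [0.4829 0.0849 0.058 ]
mould side 0.78 [365, 301] [0.481  0.0919 0.058 ]
block wrist 0.67 [109, 187] [ 0.4361 -0.1933  0.12  ]
block side 0.71 [330, 232] [ 0.4966 -0.118   0.12  ]
dish wrist 0.57 [236, 214] [ 0.4992 -0.0201  0.    ]
dish side 0.73 [341, 288] [ 0.4999 -0.0199  0.    ]
spout wrist 0.76 [228, 209] [ 0.4799 -0.022   0.048 ]
spout side 0.89 [343, 273] [ 0.4933 -0.0268  0.048 ]
handle side 0.64 [348, 212] [0.5189 0.0523 0.31  ]
hub wrist 0.69 [279, 289] [0.4833 0.0881 0.31  ]
hub side 0.9 [370, 218] [0.4808 0.0867 0.31  ]
ram_face side 0.73 [367, 267] [0.477  0.0806 0.16  ]
salt wrist 0.88 [341, 319] [0.6875 0.1755 0.    ]
salt side 0.83 [298, 366] [0.6808 0.1804 0.    ]
jar wrist 0.6 [199, 331] [ 0.7391 -0.098   0.    ]
jar side 0.83 [280, 324] [0.6899 0.0488 0.    ]
mug wrist 0.98 [199, 331] [ 0.7399 -0.0989  0.    ]
mug side 0.73 [365, 300] [0.4557 0.0416 0.    ]
side12 [184, 204, 217, 209, 187, 151, 131, 129, 133, 130, 135, 155, 168, 174, 180, 173, 162, 158, 154, 155, 153, 150, 142, 118, 105, 110, 111, 129, 158, 199, 212, 205, 172, 137, 114, 104, 110, 116, 128, 131]
r2 [190, 204, 216, 208, 186, 151, 130, 129, 134, 130, 136, 156, 175, 178, 171, 174, 178, 188, 203, 184, 160, 156, 153, 151, 147, 131, 111, 109, 113, 121, 137, 174, 206, 211, 194, 146, 129, 116, 134, 133]
r5 [181, 203, 216, 209, 189, 152, 131, 129, 134, 129, 136, 156, 174, 178, 179, 173, 164, 156, 156, 151, 152, 156, 180, 155, 154, 152, 149, 143, 132, 120, 137, 165, 195, 204, 198, 154, 133, 119, 134, 133]
```

The coil now shows about 3 px against 6 px when free, so it is about half squeezed. The mould is at the spot and the dish is under the spout.

```bash
python3 -c "
from rig import manip
print(manip.job_done())"
```

```text
the job is handed in; nothing more can be done
None
```

I handed the job in at about 34 s with the dish under the spout, the mould with its block inside the ring groove, and the ram's spring about half squeezed (about 7.8 mm); no verdict came back, and I viewed 12 pictures, two over the limit of 10.

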